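# Stack a keyed outdoor gateway: power module, then antenna module

### The arm

A 7-joint arm with a two-finger parallel gripper is mounted at the origin on the work surface. World frame = base frame: x ahead of the robot, y to its left, z up, the work surface at z = 0. Lengths are in m, angles in rad, forces in N, time in s.
With the tool pointing down it reaches from about 0.4 to 0.875 m from the base axis. Payload 6.5 kg.
Tool frame: the origin (TCP) lies midway between the tips of the shut fingers; the grasp point (between the pads) lies 19 mm behind it; x points along the fingers, y is the direction in which the jaws open and shut, and the axes are right-handed (so a half turn about x gives the same grasp; the last joint's range is limited). The gripper opens to 85 mm and grips with 20 to 120 N. Pads are 22 mm wide; open, the fingers measure 114 mm over their backs; the gripper's body (76 mm by 85 mm) begins 54 mm behind the grasp point. The pads swing forward as they close: fully open they stand 13 mm farther back than shut.
Start: joints at [1.163, 0.536, -0.004, 1.538, 0.003, 1.067, -0.071], TCP at [0.218, -0.612, 0.199] pointing down, gripper open.
Joint ranges: [-2.7, 2.7], [-0.37, 2.16], [-1.27, 1.26], [0.24, 2.4], [-1.31, 4.45], [0.19, 1.91], [-2.76, 2.76]. Speed limits (rad/s): [2.39, 2.39, 3.14, 3.14, 3.14, 3.14, 3.14].

### API

Orientations are given as a unit quaternion [w, x, y, z].
In Python, from plant import * gives the robot as it stands.
- The arm moves only by the shell command python3 -m pendant 'ROWS' [FORCE]. ROWS is JSON, a list of rows, each an object of numbers: "grip": the gripper's target within -1 to 1 (shut at 1, half-way at 0, fully open at -1); "tx", "ty", "tz": the shift along the world's x, y, z in cm; "spin": the turn about the world's z in degrees. A call has 1 to 12 rows; each row shifts and turns the commanded pose from where the row before left it; what a row does not reach is not made up. A row lasts 1/12 s, in which the tool goes at most 41.7 mm and 7.16 degrees, less where a joint would pass 70% of its speed; a pose out of reach is approached as far as the arm can. A call is refused whole if a number of a shift passes 4.17 or a number of a turn 7.16, either way. A call with a gripper value outside its range is refused whole. The fingers move at their own pace and stop on an object; FORCE is the grip in N (left out, the last holds). Time passes only in rows, so rows that do not move let the fingers close. It gives the time, the measured TCP pose, the force and the opening at its end, in the units of the state.
- get_obs(): the state, without advancing time (a new reading comes with each control period).
- camera(name): name is "scene" or "side" or "wrist"; returns the picture (384x512x3 uint8, red, green, blue); there is no depth.
- get_calibration(name): a dict with "fx", "fy", "cx", "cy" (pixels), "cam_to_world" (4x4, takes a point from camera to world coordinates); the wrist camera has in their place "T_tool_cam" (4x4, takes a point from camera to tool coordinates, whose origin is the TCP and whose axes are the tool frame's). Camera axes: x right, y up, looking along -z (the intrinsics and any distortion apply to the point x, -y, -z); pixel columns grow to the right and rows downward; lengths in m; the calibration is good to about 2 mm. A picture is of the moment at which its call begins: read the wrist's pose just before it. get_calibration takes no time and is no camera call.
- close_job(): hands the job in, once; it reports no verdict.
The state is a dict: "time": time; "joint_positions": joint angles; "joint_velocities": joint speeds; "tau": joint torques, N m; "eef_pos": TCP position; "tool_rot": TCP orientation; "wrist_force": force on the tool from outside, world axes, zero at the start; "ft_torque": the same for the moment, N m; "grip_width": finger opening in m.
Only numpy, scipy, OpenCV 4.12 (cv2) and the standard library are available. Lean on these libraries where they do the work, as an engineer would, in place of code of your own. Each camera call takes 0.05 s, during which the arm holds its last target. There are 200 camera calls.

### The job

Build up the modular gateway: set the blue power module on the grey base unit that is screwed to the bench, and then set the antenna module (black foot, thin mast, heavy white head) on the power module. Turn each one so that its wide lug is over the wide notch (orange-banded ends together) and lower it, never drop it, until both lugs are fully home and it sits flat. The antenna module is top-heavy, so keep it upright all the way, and leave the line card, the filler panel and the screwdriver where they lie.

Things in the scene. Friction and masses are not known exactly. Their poses are not given: they have to be found in the camera images.
- base_top (a point): centre of the top face of the base unit: grey housing 150 (x) x 58 (y) x 50 mm high, fixed to the bench, with a 21 mm flange at either end. x points along it to its wide-notch end, z up. That end has a silver face with three black ports and an orange band across the top; the power and antenna modules are marked in the same way at their +x ends
- base_notch (a point): middle of the mouth of the base unit's wide notch, 50 mm from base_top along +x. Notches are rectangular, 13 mm deep, 3 mm larger each way than the lugs they take: wide one 23 (x) x 45 (y) mm at x = +50 mm, narrow one 23 x 27 mm at x = -50 mm. Same axes as base_top
- power_mid (a point): centre of the loose blue power module, about 0.45 kg, 52 mm high: housing 150 (x) x 58 (y) x 40 mm high on two 12 mm lugs, and two notches in its top just like the base unit's. This point is 26 mm above the lugs' feet and 26 mm below the top face. Fully home, it is 14 mm straight above base_top, x axes agreeing
- power_lug (a point): middle of the foot of the power module's wide lug, 50 mm from its centre along +x, 26 mm below it. Orange lugs, 12 mm high, the lowest 7 mm tapering in by 3 mm a side: wide one 20 (x) x 42 (y) mm at x = +50 mm, narrow one 20 x 24 mm at x = -50 mm. A module stands on the bench on its lugs. Same axes as power_mid
- antenna_head (a point): centre of the antenna module's white head, 56 (x) x 40 (y) x 50 mm high, the place to grip it, across y. Module loose, about 0.45 kg, mostly in the head, 180 mm high, easily tipped sideways. This point is 155 mm above the lugs' feet, straight over the foot's centre; fully home it is 169 mm above power_mid. An orange line marks the head's +x top edge
- antenna_mid (a point): the antenna module half-way up, 90 mm above the lugs' feet, on the axis of its upright 20 mm round mast; same axes as the head. The mast stands on the middle of a black foot 150 (x) x 58 (y) x 24 mm high, with two lugs under it just like the power module's. Fully home, this point is 104 mm straight above power_mid, x axes agreeing
- line_card: bystander: green circuit board 200 by 140 mm with two black finned heat sinks and a silver edge strip, 25 mm high; origin at the centre of its underside
- filler_panel: bystander: dark steel slot cover 190 by 28 mm, 22 mm high, lying flat; origin at the centre of its underside
- screwdriver: bystander: screwdriver 190 mm long lying on the bench; origin at the middle of its underside

How it is judged:
By the outcome, as a careful person would: the job done as asked, in the order asked, and still so for the second after the job is handed in, with the robot touching nothing.
It also fails if it takes over 61 s, if anything falls off the work surface, if the arm or the gripper's body presses on something with over 40 N, if the wrist force passes 120 N, or if a joint passes its speed limit or range.

## Working session

There is one attempt and no reset: what is moved stays moved. The work goes in short steps, Python scripts to look and compute and a shell command to move; the robot and the scene stay as the last step left them, time stands still between calls to the robot, and variables do not carry over. Pictures are saved under pics/ and viewed, about 8 in all and at most 12, crops included, and the job is handed in when it is done.

```bash
ls; mkdir -p pics
python3 - <<'E'
from plant import *
import cv2,numpy as np
o=get_obs();print({k:np.round(v,3).tolist() for k,v in o.items()})
for n in("scene","side"):
    c=get_calibration(n);print(n,{k:np.round(v,4).tolist() if not isinstance(v,str) else v for k,v in c.items()})
    im=camera(n);cv2.imwrite(f"pics/{n}0.png",im[:,:,::-1])
    
print(get_calibration("wrist"))
E
```

```text
pics
{'time': 0.0, 'joint_positions': [1.163, 0.537, -0.004, 1.539, 0.003, 1.067, -0.071], 'joint_velocities': [-0.002, -0.0, -0.0, -0.001, 0.002, -0.001, 0.0], 'tau': [0.002, -58.341, 1.049, -25.911, 0.012, 0.009, -0.0], 'eef_pos': [0.218, -0.612, 0.198], 'tool_rot': [-0.12, -0.697, -0.121, 0.697], 'wrist_force': [-0.299, -0.01, 0.44], 'ft_torque': [0.005, 0.019, -0.011], 'grip_width': 0.086}
scene {'fx': 448.7039, 'fy': 448.7039, 'cx': 257.6401, 'cy': 190.7524, 'cam_to_world': [[-0.5852, -0.5122, 0.6286, 1.291], [0.8106, -0.3488, 0.4704, 0.5109], [-0.0216, 0.7849, 0.6193, 0.7831], [0.0, 0.0, 0.0, 1.0]]}
side {'fx': 361.6459, 'fy': 361.6459, 'cx': 258.3593, 'cy': 187.5721, 'cam_to_world': [[-0.9998, 0.0149, -0.0106, 0.5959], [-0.0175, -0.5967, 0.8023, 0.755], [0.0056, 0.8023, 0.5969, 0.6686], [0.0, 0.0, 0.0, 1.0]]}
{'fx': 298.180588498386, 'fy': 298.180588498386, 'cx': 253.34687964990712, 'cy': 187.0872725503501, 'T_tool_cam': array([[ 2.40092130e-04,  3.04535587e-01, -9.52500928e-01,
        -1.73912069e-01],
       [ 9.99999789e-01, -6.47950828e-04,  4.49007366e-05,
         3.87664447e-04],
       [-6.03499893e-04, -9.52500738e-01, -3.04535678e-01,
        -7.74380637e-02],
       [ 0.00000000e+00,  0.00000000e+00,  0.00000000e+00,
         1.00000000e+00]])}
```

View pics/scene0.png

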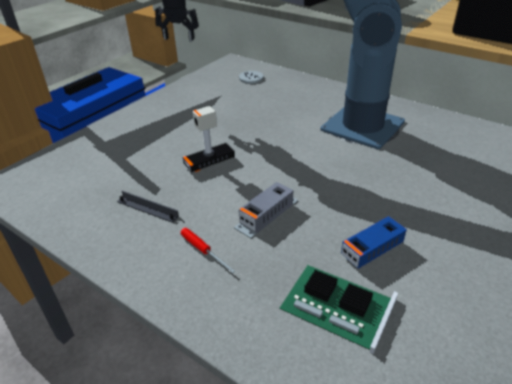

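View pics/side0.png

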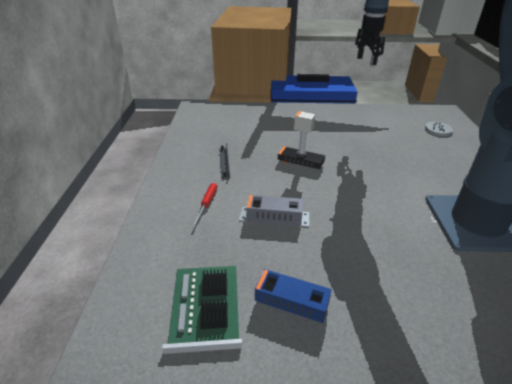

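The scene shows the base at about (267,208), the power module at (373,242) and the antenna at (207,140). In the side view they are at (275,208), (293,295) and (302,140). Orange ends face +x, roughly. Next I'll look at magnified tiles.

```bash
cat > h.py <<'E'
from plant import *
import cv2,numpy as np
from scipy.spatial.transform import Rotation as R
def tool():
    o=get_obs();q=o["tool_rot"];T=np.eye(4)
    T[:3,:3]=R.from_quat([q[1],q[2],q[3],q[0]]).as_matrix();T[:3,3]=o["eef_pos"];return T
def cam(n,T=None):
    c=get_calibration(n)
    M=c["cam_to_world"] if n!="wrist" else (tool() if T is None else T)@c["T_tool_cam"]
    return c,np.array(M)
def ray(cm,uv):
    c,M=cm;d=np.array([(uv[0]-c["cx"])/c["fx"],-(uv[1]-c["cy"])/c["fy"],-1])
    return M[:3,3],M[:3,:3]@d
def onz(cm,uv,z):
    p,d=ray(cm,uv);return p+d*(z-p[2])/d[2]
def proj(cm,P):
    c,M=cm;q=np.linalg.inv(M)@np.append(P,1);return np.array([c["cx"]-c["fx"]*q[0]/q[2],c["cy"]+c["fy"]*q[1]/q[2]])
E
python3 - <<'E'
from h import *
rows=[]
for n,cs in(("scene",[(373,242),(267,208),(207,138)]),("side",[(293,295),(275,210),(302,138)])):
    im=cv2.imread(f"pics/{n}0.png");r=[]
    for (u,v) in cs:
        t=cv2.resize(im[v-44:v+44,u-44:u+44],None,fx=3,fy=3,interpolation=cv2.INTER_CUBIC)
        r.append(t)
    rows.append(np.hstack(r))
    hsv=cv2.cvtColor(im,cv2.COLOR_BGR2HSV)
    m=cv2.inRange(hsv,(5,150,120),(16,255,255))
    k,_,st,ce=cv2.connectedComponentsWithStats(m)
    cm=cam(n)
    for s,c in list(zip(st,ce))[1:]:
        if s[4]>3 and 90<c[1]<330: print(n,s[4],c.round(1),[ (z,onz(cm,c,z)[:2].round(3).tolist()) for z in(.036,.05,.18)])
cv2.imwrite("pics/tiles.png",np.vstack(rows))
E
```

```text
scene 7 [196.6 112.1] [(0.036, [0.295, -0.491]), (0.05, [0.313, -0.472]), (0.18, [0.487, -0.298])]
scene 38 [187.9 160.9] [(0.036, [0.533, -0.31]), (0.05, [0.547, -0.295]), (0.18, [0.679, -0.152])]
scene 54 [248.6 212.4] [(0.036, [0.617, -0.024]), (0.05, [0.63, -0.014]), (0.18, [0.747, 0.079])]
scene 54 [353.5 247.5] [(0.036, [0.579, 0.249]), (0.05, [0.593, 0.254]), (0.18, [0.717, 0.3])]
side 13 [282. 150.] [(0.036, [0.53, -0.312]), (0.05, [0.532, -0.288]), (0.18, [0.545, -0.069])]
side 18 [249.4 200.9] [(0.036, [0.631, -0.032]), (0.05, [0.63, -0.015]), (0.18, [0.623, 0.147])]
side 41 [261.4 279.5] [(0.036, [0.595, 0.241]), (0.05, [0.595, 0.252]), (0.18, [0.595, 0.358])]
```

View pics/tiles.png

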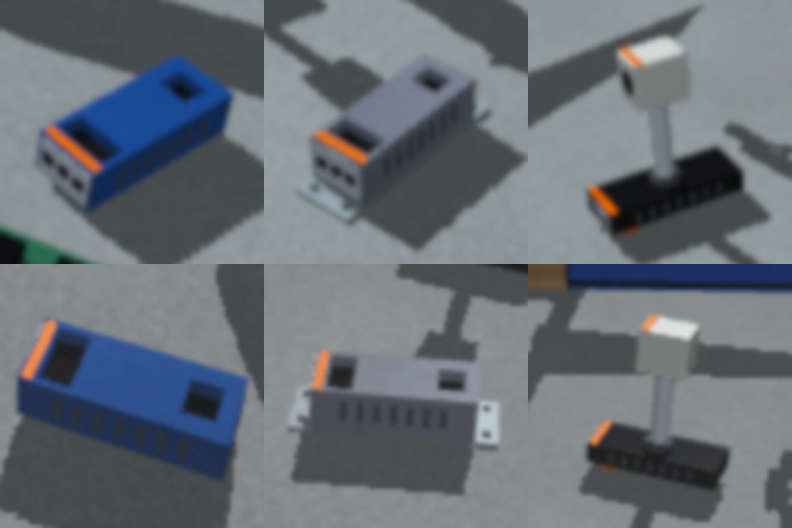

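The tiles show every +x (orange) end pointing roughly world +x, and all four top-face corners of each module are readable. I'll cast those onto their planes.

Run:
```python
from h import *
D={"power":(.052,[(45,128),(100,172),(231,95),(178,55)],[(50,320),(20,377),(230,437),(247,380)],0,((329,198),(249,251))),
"base":(.05,[(315,134),(367,163),(475,83),(425,55)],[(318,352),(313,388),(478,404),(478,364)],264,((223,164),(231,166))),
"foot":(.036,[(590,187),(616,210),(742,170),(718,148)],[(604,422),(590,450),(718,470),(728,445)],528,((163,94),(258,94))),
"head":(.18,[(619,48),(638,68),(690,55),(668,38)],[(650,317),(640,335),(694,345),(700,322)],528,((163,94),(258,94)))}
for k,(z,a,b,ox,og) in D.items():
  for n,pts,oy,o in(("scene",a,0,og[0]),("side",b,264,og[1])):
    cm=cam(n);P=np.array([onz(cm,((u-ox)/3+o[0],(v-oy)/3+o[1]),z)[:2] for u,v in pts])
    d=(P[0]+P[1]-P[2]-P[3])/2
    print(k,n,"c",P.mean(0).round(4),"yaw",np.degrees(np.arctan2(d[1],d[0])).round(1),"L",np.linalg.norm(d).round(3),"W",np.linalg.norm(P[0]+P[3]-P[1]-P[2]).round(3)/2)
T=tool();print(T.round(3));print("tool y yaw",np.degrees(np.arctan2(T[1,1],T[0,1])))
```

```text
power scene c [0.5291 0.2789] yaw -19.9 L 0.143 W 0.057
power side c [0.5272 0.2762] yaw -19.1 L 0.146 W 0.052
base scene c [ 0.563  -0.0035] yaw -6.4 L 0.141 W 0.0585
base side c [ 0.5605 -0.0053] yaw -6.4 L 0.147 W 0.0545
foot scene c [ 0.467  -0.2832] yaw -25.2 L 0.14 W 0.0505
foot side c [ 0.4655 -0.2825] yaw -17.1 L 0.143 W 0.0595
head scene c [ 0.4701 -0.2808] yaw -29.9 L 0.05 W 0.0435
head side c [ 0.465  -0.2768] yaw -17.0 L 0.054 W 0.05
[[-0.001  0.335 -0.942  0.218]
 [ 0.002 -0.942 -0.335 -0.612]
 [-1.    -0.002  0.     0.198]
 [ 0.     0.     0.     1.   ]]
tool y yaw -70.41137097678887
```

Both views agree within a few mm: power (0.528, 0.2775) yaw −19.5°, base (0.562, −0.0045) yaw −6.4°, antenna (0.466, −0.282) yaw about −20°. I'll move to above the power module.

```bash
python3 -m pendant '[{"tz":4,"spin":7,"grip":-1},{"tz":4,"spin":7},{"tx":2.2,"ty":3.4,"spin":7},{"tx":2.2,"ty":3.4,"spin":7},{"tx":2.2,"ty":3.4,"spin":7},{"tx":2.2,"ty":3.4,"spin":7},{"tx":2.2,"ty":3.4,"spin":7},{"tx":2.2,"ty":3.4,"spin":7},{"tx":2.2,"ty":3.4,"spin":7},{"tx":2.2,"ty":3.4,"spin":7},{"tx":2.2,"ty":3.4,"spin":7},{"tx":2.2,"ty":3.4,"spin":7}]' 40
python3 -m pendant '[{"tx":0.75,"ty":4,"spin":5},{"tx":0.75,"ty":4,"spin":5},{"tx":0.75,"ty":4,"spin":5},{"tx":0.75,"ty":4,"spin":5},{"tx":0.75,"ty":4,"spin":5},{"tx":0.75,"ty":4,"spin":5},{"tx":0.75,"ty":4,"spin":5},{"tx":0.75,"ty":4,"spin":5},{"tx":0.75,"ty":4,"spin":5},{"tx":0.75,"ty":4,"spin":5},{"tx":0.75,"ty":4,"spin":5},{"tx":0.75,"ty":4,"spin":2}]'
```

```text
invalid input
invalid input
```

```bash
python3 -m pendant '[{"grip":-1,"tx":0,"ty":0,"tz":4,"spin":7},{"grip":-1,"tx":0,"ty":0,"tz":4,"spin":7},{"grip":-1,"tx":2.2,"ty":3.4,"tz":0,"spin":7},{"grip":-1,"tx":2.2,"ty":3.4,"tz":0,"spin":7},{"grip":-1,"tx":2.2,"ty":3.4,"tz":0,"spin":7},{"grip":-1,"tx":2.2,"ty":3.4,"tz":0,"spin":7},{"grip":-1,"tx":2.2,"ty":3.4,"tz":0,"spin":7},{"grip":-1,"tx":2.2,"ty":3.4,"tz":0,"spin":7},{"grip":-1,"tx":2.2,"ty":3.4,"tz":0,"spin":7},{"grip":-1,"tx":2.2,"ty":3.4,"tz":0,"spin":7},{"grip":-1,"tx":2.2,"ty":3.4,"tz":0,"spin":7},{"grip":-1,"tx":2.2,"ty":3.4,"tz":0,"spin":7}]' 40
```

```text
time: 1.1
eef_pos: [0.4382, -0.2705, 0.2791]
tool_rot: [0.557, 0.436, 0.557, -0.436]
wrist_force: [0.3, -0.7, 0.4]
grip_width: 0.0855
```

```bash
python3 -m pendant '[{"grip":-1,"tx":0.75,"ty":4,"tz":0,"spin":5},{"grip":-1,"tx":0.75,"ty":4,"tz":0,"spin":5},{"grip":-1,"tx":0.75,"ty":4,"tz":0,"spin":5},{"grip":-1,"tx":0.75,"ty":4,"tz":0,"spin":5},{"grip":-1,"tx":0.75,"ty":4,"tz":0,"spin":5},{"grip":-1,"tx":0.75,"ty":4,"tz":0,"spin":5},{"grip":-1,"tx":0.75,"ty":4,"tz":0,"spin":5},{"grip":-1,"tx":0.75,"ty":4,"tz":0,"spin":5},{"grip":-1,"tx":0.75,"ty":4,"tz":0,"spin":5},{"grip":-1,"tx":0.75,"ty":4,"tz":0,"spin":5},{"grip":-1,"tx":0.75,"ty":4,"tz":0,"spin":5},{"grip":-1,"tx":0.75,"ty":4,"tz":0,"spin":2}]'
python3 -m pendant '[{"grip":-1,"tx":0,"ty":3.5,"tz":-1,"spin":0},{"grip":-1,"tx":0,"ty":3,"tz":-2,"spin":0},{"grip":-1,"tx":0,"ty":0,"tz":-3,"spin":0},{"grip":-1,"tx":0,"ty":0,"tz":-2,"spin":0},{"grip":-1,"tx":0,"ty":0,"tz":0,"spin":0},{"grip":-1,"tx":0,"ty":0,"tz":0,"spin":0}]'
python3 - <<'E'
from h import *
T=tool();np.save("T1.npy",T);im=camera("wrist");cv2.imwrite("pics/w1.png",im[:,:,::-1]);print(T.round(3),np.degrees(np.arctan2(T[1,1],T[0,1])))
E
```

```text
time: 2.1
eef_pos: [0.5278, 0.2091, 0.2788]
tool_rot: [0.697, 0.118, 0.697, -0.118]
wrist_force: [1.5, -0.9, 0.7]
grip_width: 0.0852
time: 2.6
eef_pos: [0.5273, 0.272, 0.1984]
tool_rot: [0.696, 0.119, 0.698, -0.12]
wrist_force: [0.4, -0.5, -0.1]
grip_width: 0.0856
[[-0.002  0.332  0.943  0.527]
 [-0.001  0.943 -0.332  0.272]
 [-1.    -0.002 -0.002  0.198]
 [ 0.     0.     0.     1.   ]] 70.58173284254435
```

View pics/w1.png

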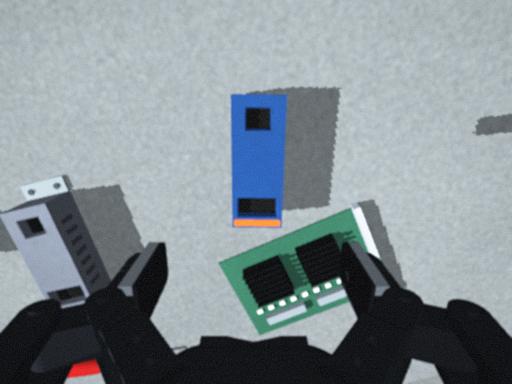

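The wrist view shows the power module upright in the picture, corners about (232,95), (286,96), (281,227), (233,227). I'll fit its blue+orange region.

```bash
cat >> h.py <<'E'
def quad(m,cm,z):
    c=max(cv2.findContours(m,cv2.RETR_EXTERNAL,cv2.CHAIN_APPROX_NONE)[0],key=cv2.contourArea)
    h=cv2.convexHull(c);e=.02*cv2.arcLength(h,True);q=cv2.approxPolyDP(h,e,True)[:,0]
    P=np.array([onz(cm,p,z)[:2] for p in q]);hp=np.array([onz(cm,p,z)[:2] for p in h[:,0]],np.float32)
    (cx,cy),s,a=cv2.minAreaRect(hp);print(q.tolist(),P.round(4).tolist(),"rect",np.round((cx,cy,*s,a),4))
E
python3 - <<'E'
from h import *
T=np.load("T1.npy");cm=cam("wrist",T);hsv=cv2.cvtColor(cv2.imread("pics/w1.png"),cv2.COLOR_BGR2HSV)
b=cv2.inRange(hsv,(100,120,60),(130,255,255));o=cv2.inRange(hsv,(5,120,120),(20,255,255))
o[:200]=0;o[240:]=0
m=cv2.morphologyEx(b|o,cv2.MORPH_CLOSE,np.ones((5,5)))
quad(m,cm,.052)
k,_,st,ce=cv2.connectedComponentsWithStats(o);print(st[1:],onz(cm,ce[1],.052))
d=cv2.inRange(hsv,(0,0,0),(180,255,45));d[:,:235]=0;d[:,283:]=0;d[225:]=0
k,_,st,ce=cv2.connectedComponentsWithStats(d)
for s in st[1:]:
  if s[4]>50: print(s,[onz(cm,p,.052).round(4) for p in((s[0]-.5,s[1]-.5),(s[0]+s[2]-.5,s[1]+s[3]-.5))])
print("cam",cm[1][:3,3])
E
```

```text
[[286, 95], [279, 224], [235, 225], [231, 95]] [[0.4672, 0.3278], [0.6025, 0.2766], [0.5866, 0.2274], [0.4484, 0.2745]] rect [5.2610e-01 2.7660e-01 5.7600e-02 1.4730e-01 7.0155e+01]
[[234 220  46   6 272]] [0.5919784  0.25228597 0.052     ]
[247 109  22  20 408] [array([0.4663, 0.285 , 0.052 ]), array([0.4934, 0.3001, 0.052 ])]
[239 199  35  14 428] [array([0.5569, 0.2427, 0.052 ]), array([0.5866, 0.275 , 0.052 ])]
cam [0.45358901 0.29755391 0.37247929]
```

```bash
python3 -m pendant '[{"grip":-1,"tx":-0.1,"ty":0.5,"tz":-3,"spin":-0.4},{"grip":-1,"tx":0,"ty":0,"tz":-4,"spin":0},{"grip":-1,"tx":0,"ty":0,"tz":-4,"spin":0},{"grip":-1,"tx":0,"ty":0,"tz":-3,"spin":0},{"grip":-1,"tx":0,"ty":0,"tz":-2,"spin":0},{"grip":-1,"tx":0,"ty":0,"tz":-1,"spin":0},{"grip":-1,"tx":0,"ty":0,"tz":-1,"spin":0},{"grip":-1,"tx":0,"ty":0,"tz":0,"spin":0},{"grip":-1,"tx":0,"ty":0,"tz":0,"spin":0}]' 50
python3 -m pendant '[{"grip":1,"tx":0,"ty":0,"tz":0,"spin":0},{"grip":1,"tx":0,"ty":0,"tz":0,"spin":0},{"grip":1,"tx":0,"ty":0,"tz":0,"spin":0},{"grip":1,"tx":0,"ty":0,"tz":0,"spin":0},{"grip":1,"tx":0,"ty":0,"tz":0,"spin":0},{"grip":1,"tx":0,"ty":0,"tz":0,"spin":0},{"grip":1,"tx":0,"ty":0,"tz":0,"spin":0},{"grip":1,"tx":0,"ty":0,"tz":0,"spin":0},{"grip":1,"tx":0,"ty":0,"tz":0,"spin":0},{"grip":1,"tx":0,"ty":0,"tz":0,"spin":0}]' 50
```

```text
time: 3.4
eef_pos: [0.528, 0.2781, 0.0206]
tool_rot: [0.697, 0.122, 0.696, -0.121]
wrist_force: [0.6, -0.8, 0.6]
grip_width: 0.0856
time: 4.23
eef_pos: [0.5256, 0.2751, 0.0239]
tool_rot: [0.697, 0.119, 0.696, -0.125]
wrist_force: [-17.1, -15.3, 53.0]
grip_width: 0.0001
```

The width reads 0 with 53 N up, which is unexpected. I'll stop and look.

Run:
```python
from h import *
T=tool();np.save("T2.npy",T)
a=camera("side")[230:370,200:380];b=camera("wrist");print(get_obs()["wrist_force"])
a=cv2.resize(a,None,fx=2.2,fy=2.2);b=cv2.resize(b,(410,308));cv2.imwrite("pics/g1.png",np.hstack([a[:308,:390],b])[:,:,::-1])
```

```text
[-17.80466125 -14.27770194  53.10151754]
```

View pics/g1.png

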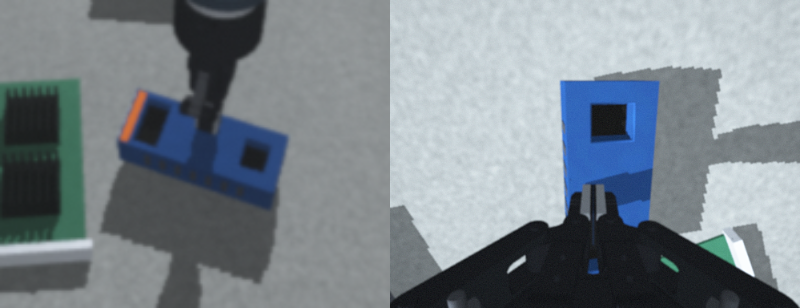

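The fingers have shut on top of, or have slipped over, the module, which is still level. I'll lift clear, then reopen and check.

```bash
python3 -m pendant '[{"grip":1,"tx":0,"ty":0,"tz":1,"spin":0},{"grip":1,"tx":0,"ty":0,"tz":1,"spin":0},{"grip":1,"tx":0,"ty":0,"tz":2,"spin":0},{"grip":1,"tx":0,"ty":0,"tz":3,"spin":0},{"grip":1,"tx":0,"ty":0,"tz":3,"spin":0},{"grip":1,"tx":0,"ty":0,"tz":3,"spin":0},{"grip":1,"tx":0,"ty":0,"tz":0,"spin":0},{"grip":1,"tx":0,"ty":0,"tz":0,"spin":0}]'
python3 - <<'E'
from h import *
T=tool();np.save("T2.npy",T)
a=camera("side")[200:340,200:380];b=camera("wrist");print(get_obs()["wrist_force"],T[:3,3])
a=cv2.resize(a,None,fx=2.2,fy=2.2);c=cv2.resize(b,(410,308));cv2.imwrite("pics/g2.png",np.hstack([a[:308,:390],c])[:,:,::-1]);cv2.imwrite("pics/w2.png",b[:,:,::-1])
E
```

```text
time: 5.0
eef_pos: [0.528, 0.2784, 0.151]
tool_rot: [0.698, 0.123, 0.696, -0.121]
wrist_force: [-0.4, 0.1, -1.3]
grip_width: 0.0003
[-0.38068099 -0.22611263 -1.02499507] [0.52802446 0.27840782 0.15099829]
```

View pics/g2.png

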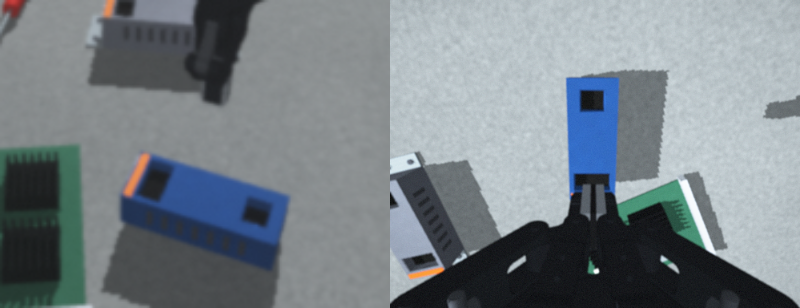

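The fingertips appear at the same wrist pixel in air as they did pressed on the module top. So they end well behind the reported TCP, and the grasp closed above the module. I'll measure the true tip position with the two fixed cameras.

Run:
```python
from h import *
T=tool();t=[]
for n in("side","scene"):
    cm=cam(n);im=camera(n)
    g=im[:,:,::-1]
    for dz in (0,.015,.03,.045): print(n,dz,proj(cm,T[:3,3]+[0,0,dz]).round(1))
    u,v=proj(cm,T[:3,3]+[0,0,.02]).astype(int)
    t.append(cv2.resize(g[v-35:v+35,u-35:u+35],(392,392),interpolation=cv2.INTER_CUBIC));print("origin",u-35,v-35)
cv2.imwrite("pics/tip.png",np.hstack(t))
```

```text
side 0 [297.4 257.1]
side 0.015 [298.  251.6]
side 0.03 [298.5 246. ]
side 0.045 [299.1 240.3]
origin 263 214
scene 0 [381.6 202.2]
scene 0.015 [382.6 196.8]
scene 0.03 [383.6 191.4]
scene 0.045 [384.7 185.9]
origin 347 160
```

View pics/tip.png

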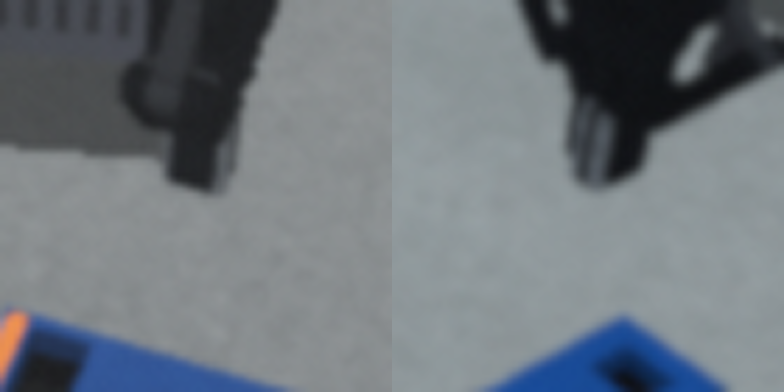

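Both cameras put the real fingertips about 27 mm behind the reported TCP, matching the contact height, so I'll use tip z = eef z + 0.0275 from now on. I'll re-measure the module from the last wrist picture and reopen.

```bash
python3 - <<'E'
from h import *
T=np.load("T2.npy");cm=cam("wrist",T);hsv=cv2.cvtColor(cv2.imread("pics/w2.png"),cv2.COLOR_BGR2HSV)
b=cv2.inRange(hsv,(100,120,60),(130,255,255))
quad(b,cm,.052)
E
python3 -m pendant '[{"grip":-1,"tx":0,"ty":0,"tz":0,"spin":0},{"grip":-1,"tx":0,"ty":0,"tz":0,"spin":0},{"grip":-1,"tx":0,"ty":0,"tz":0,"spin":0},{"grip":-1,"tx":0,"ty":0,"tz":0,"spin":0},{"grip":-1,"tx":0,"ty":0,"tz":0,"spin":0},{"grip":-1,"tx":0,"ty":0,"tz":0,"spin":0},{"grip":-1,"tx":0,"ty":0,"tz":0,"spin":0},{"grip":-1,"tx":0,"ty":0,"tz":0,"spin":0}]'
python3 - <<'E'
from h import *
T=tool();np.save("T2.npy",T);b=camera("wrist");cv2.imwrite("pics/w3.png",b[:,:,::-1])
cm=cam("wrist",T);hsv=cv2.cvtColor(b,cv2.COLOR_RGB2HSV)
m=cv2.inRange(hsv,(100,120,60),(130,255,255))
o=cv2.inRange(hsv,(5,120,120),(20,255,255));o[:,:200]=0;o[260:]=0
m=cv2.morphologyEx(m|o,cv2.MORPH_CLOSE,np.ones((5,5)))
quad(m,cm,.052);print(T[:3,3],np.degrees(np.arctan2(T[1,1],T[0,1])))
E
```

```text
[[285, 97], [279, 243], [225, 240], [220, 98]] [[0.4681, 0.3292], [0.6022, 0.2793], [0.5802, 0.2286], [0.4496, 0.2753]] rect [5.25400e-01 2.78300e-01 5.80000e-02 1.43900e-01 7.01586e+01]
time: 5.87
eef_pos: [0.5269, 0.2776, 0.1492]
tool_rot: [0.697, 0.122, 0.697, -0.122]
wrist_force: [-0.3, 0.2, -0.1]
grip_width: 0.0854
[[284, 97], [278, 247], [227, 247], [220, 98]] [[0.4662, 0.3272], [0.6036, 0.2761], [0.586, 0.2272], [0.4482, 0.2744]] rect [5.25900e-01 2.76500e-01 5.77000e-02 1.46700e-01 7.00655e+01]
[0.5268693  0.27759077 0.14920506] 70.18362148494069
```

```bash
python3 -m pendant '[{"grip":-1,"tx":0,"ty":-0.1,"tz":-4,"spin":0},{"grip":-1,"tx":0,"ty":0,"tz":-4,"spin":0},{"grip":-1,"tx":0,"ty":0,"tz":-4,"spin":0},{"grip":-1,"tx":0,"ty":0,"tz":-2,"spin":0},{"grip":-1,"tx":0,"ty":0,"tz":-1,"spin":0},{"grip":-1,"tx":0,"ty":0,"tz":-1,"spin":0},{"grip":-1,"tx":0,"ty":0,"tz":0,"spin":0},{"grip":-1,"tx":0,"ty":0,"tz":0,"spin":0},{"grip":-1,"tx":0,"ty":0,"tz":0,"spin":0}]' 50
python3 -m pendant '[{"grip":1,"tx":0,"ty":0,"tz":0,"spin":0},{"grip":1,"tx":0,"ty":0,"tz":0,"spin":0},{"grip":1,"tx":0,"ty":0,"tz":0,"spin":0},{"grip":1,"tx":0,"ty":0,"tz":0,"spin":0},{"grip":1,"tx":0,"ty":0,"tz":0,"spin":0},{"grip":1,"tx":0,"ty":0,"tz":0,"spin":0}]' 50
```

```text
time: 6.67
eef_pos: [0.528, 0.2775, -0.0092]
tool_rot: [0.697, 0.122, 0.696, -0.121]
wrist_force: [-0.2, 0.4, -0.1]
grip_width: 0.0851
time: 7.17
eef_pos: [0.5275, 0.2766, -0.0096]
tool_rot: [0.697, 0.122, 0.696, -0.122]
wrist_force: [-2.3, -1.6, 7.4]
grip_width: 0.0571
```

Gripped at 57 mm. I'll lift, turn +13.4° and stop beside the base for a precise look.

```bash
python3 -m pendant '[{"grip":1,"tx":0,"ty":0,"tz":1,"spin":0},{"grip":1,"tx":0,"ty":0,"tz":2,"spin":0},{"grip":1,"tx":0,"ty":0,"tz":3,"spin":0},{"grip":1,"tx":0,"ty":0,"tz":3,"spin":0},{"grip":1,"tx":0.3,"ty":-2,"tz":2,"spin":2},{"grip":1,"tx":0.3,"ty":-2,"tz":1,"spin":2},{"grip":1,"tx":0.3,"ty":-2,"tz":0,"spin":2},{"grip":1,"tx":0.3,"ty":-2,"tz":0,"spin":2},{"grip":1,"tx":0.3,"ty":-2,"tz":0,"spin":2},{"grip":1,"tx":0.3,"ty":-2,"tz":0,"spin":2},{"grip":1,"tx":0.3,"ty":-2,"tz":0,"spin":1.4},{"grip":1,"tx":0,"ty":-1,"tz":0,"spin":0}]'
python3 -m pendant '[{"grip":1,"tx":0,"ty":0,"tz":0,"spin":0},{"grip":1,"tx":0,"ty":0,"tz":0,"spin":0},{"grip":1,"tx":0,"ty":0,"tz":0,"spin":0}]'
python3 - <<'E'
from h import *
T=tool();np.save("T4.npy",T);b=camera("wrist");cv2.imwrite("pics/w4.png",b[:,:,::-1]);cv2.imwrite("pics/s4.png",camera("side")[:,:,::-1])
print(np.degrees(np.arctan2(T[1,1],T[0,1])))
E
```

```text
time: 8.17
eef_pos: [0.5478, 0.1225, 0.1088]
tool_rot: [0.706, 0.039, 0.706, -0.041]
wrist_force: [1.3, -0.6, -5.9]
grip_width: 0.057
time: 8.42
eef_pos: [0.5473, 0.1283, 0.1094]
tool_rot: [0.706, 0.04, 0.706, -0.039]
wrist_force: [-1.2, 0.6, -6.3]
grip_width: 0.057
83.6468062142117
```

View pics/w4.png

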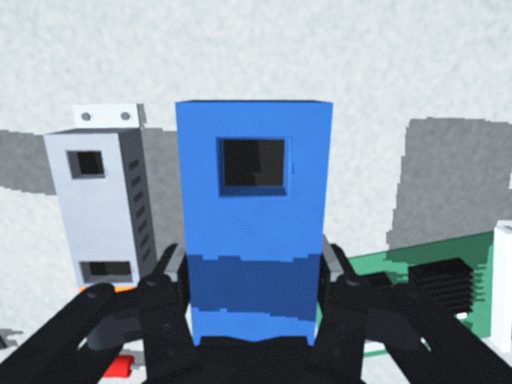

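The wrist view shows the module held square (top corners about (178,101), (331,100)). The base top is at left, with corners about (47,134), (120,129), (136,284), (78,290). I'll fit both with the same camera.

Run:
```python
from h import *
T=np.load("T4.npy");cm=cam("wrist",T);im=cv2.imread("pics/w4.png");hsv=cv2.cvtColor(im,cv2.COLOR_BGR2HSV)
print(im[220,20:170:6].tolist())
print(im[165,40:130:3,0].tolist(),im[165,40:130:3,2].tolist());print("col88 gray",[(r,int(im[r,88].mean())) for r in range(120,190,3)]);print("col100",[(r,int(im[r,105].mean())) for r in range(250,298,2)])
m=cv2.inRange(hsv,(100,120,60),(130,255,255));c=max(cv2.findContours(m,0,1)[0],key=cv2.contourArea)
rows={r:(np.where(m[r])[0].min(),np.where(m[r])[0].max()) for r in(105,125,150,200,235)};print(rows)
for r,(a,b) in rows.items(): print(r,onz(cm,(a-.5,r),.171).round(4),onz(cm,(b+.5,r),.171).round(4))
for u in(200,255,310):
    v=np.where(m[:,u])[0].min();print(u,v,onz(cm,(u,v-.5),.171).round(4))
print(T[:3,3],cm[1][:3,3])
```

```text
[[238, 234, 228], [234, 230, 223], [229, 226, 214], [241, 239, 233], [236, 232, 227], [239, 237, 230], [237, 234, 228], [232, 225, 213], [225, 206, 191], [229, 211, 199], [230, 212, 201], [230, 209, 198], [230, 212, 202], [230, 211, 201], [233, 216, 205], [233, 216, 205], [233, 219, 206], [233, 217, 206], [235, 218, 206], [81, 74, 67], [85, 75, 74], [70, 64, 60], [115, 109, 104], [157, 156, 146], [149, 142, 139]]
[146, 152, 152, 180, 235, 233, 233, 233, 233, 223, 102, 86, 85, 62, 32, 24, 33, 33, 30, 35, 40, 163, 234, 235, 234, 236, 232, 222, 87, 85] [134, 140, 141, 160, 207, 206, 204, 204, 203, 187, 88, 75, 70, 53, 33, 23, 30, 32, 31, 35, 41, 139, 206, 209, 208, 209, 203, 192, 73, 72]
col88 gray [(120, 188), (123, 246), (126, 246), (129, 109), (132, 118), (135, 218), (138, 220), (141, 219), (144, 221), (147, 223), (150, 151), (153, 21), (156, 32), (159, 29), (162, 24), (165, 32), (168, 31), (171, 30), (174, 73), (177, 114), (180, 213), (183, 212), (186, 214), (189, 217)]
col100 [(250, 212), (252, 211), (254, 213), (256, 214), (258, 215), (260, 183), (262, 69), (264, 32), (266, 36), (268, 36), (270, 33), (272, 29), (274, 39), (276, 92), (278, 111), (280, 100), (282, 81), (284, 30), (286, 30), (288, 35), (290, 33), (292, 29), (294, 32), (296, 33)]
{105: (np.int64(176), np.int64(332)), 125: (np.int64(177), np.int64(330)), 150: (np.int64(178), np.int64(328)), 200: (np.int64(182), np.int64(324)), 235: (np.int64(185), np.int64(322))}
105 [0.4708 0.1077 0.171 ] [0.4771 0.1644 0.171 ]
125 [0.4779 0.1067 0.171 ] [0.4842 0.1635 0.171 ]
150 [0.4872 0.1053 0.171 ] [0.4935 0.1624 0.171 ]
200 [0.5073 0.1031 0.171 ] [0.5136 0.1602 0.171 ]
235 [0.5227 0.1015 0.171 ] [0.5291 0.1587 0.171 ]
200 101 [0.4702 0.1168 0.171 ]
255 101 [0.4724 0.1366 0.171 ]
310 101 [0.4746 0.1564 0.171 ]
[0.54733541 0.12830643 0.10944615] [0.46929837 0.13614366 0.28337318]
```

Run:
```python
from h import *
T=np.load("T4.npy");cm=cam("wrist",T);im=cv2.imread("pics/w4.png").astype(int)
d=im[:,:,0]-im[:,:,2]
m=((d>18)&(d<45)&(im[:,:,1]>150)).astype(np.uint8);m[:,175:]=0;m[:110]=0;m[300:]=0
m=cv2.morphologyEx(m,cv2.MORPH_OPEN,np.ones((3,3)))
L=[];Rr=[]
for r in range(190,256,5):
    x=np.where(m[r])[0];L.append(onz(cm,(x.min()-.5,r),.05)[:2]);Rr.append(onz(cm,(x.max()+.5,r),.05)[:2])
L=np.array(L);Rr=np.array(Rr)
for P in(L,Rr): f=np.polyfit(P[:,0],P[:,1],1);print("yaw",np.degrees(np.arctan(f[0])),"y at .56",np.polyval(f,.56), np.std(P[:,1]-np.polyval(f,P[:,0])))
for u in range(55,118,8):
    v=np.where(m[120:200,u])[0].min()+120;print(u,v,onz(cm,(u,v-.5),.05)[:2].round(4))
# notch mouths
for a,b in(((88,148.5),(88,179)),((105,260),(105,283))): print([onz(cm,p,.05)[:2].round(4) for p in(a,b)])
for r in(155,165,172): print(r,[ (c,int(im[r,c].mean())) for c in range(64,110,2)])
for r in(268,274): print(r,[ (c,int(im[r,c].mean())) for c in range(72,140,2)])
```

```text
yaw -5.096158969809029 y at .56 -0.03728992072006334 0.00031707183702613865
yaw -5.435340753648966 y at .56 0.021048322874817914 0.00024072918609376474
55 134 [ 0.4831 -0.0199]
63 134 [ 0.4838 -0.0137]
71 134 [ 0.4845 -0.0076]
79 134 [ 0.4852 -0.0014]
87 134 [0.4859 0.0048]
95 133 [0.4858 0.0111]
103 133 [0.4865 0.0173]
111 133 [0.4872 0.0235]
[array([0.4974, 0.0023]), array([ 0.5218, -0.0047])]
[array([ 0.5967, -0.0105]), array([ 0.6202, -0.0168])]
155 [(64, 218), (66, 171), (68, 101), (70, 71), (72, 77), (74, 80), (76, 78), (78, 41), (80, 27), (82, 32), (84, 34), (86, 32), (88, 28), (90, 31), (92, 34), (94, 32), (96, 46), (98, 40), (100, 52), (102, 194), (104, 225), (106, 221), (108, 219)]
165 [(64, 217), (66, 217), (68, 175), (70, 94), (72, 78), (74, 78), (76, 75), (78, 68), (80, 30), (82, 32), (84, 25), (86, 34), (88, 32), (90, 31), (92, 27), (94, 31), (96, 23), (98, 46), (100, 41), (102, 74), (104, 202), (106, 220), (108, 226)]
172 [(64, 220), (66, 220), (68, 212), (70, 162), (72, 84), (74, 77), (76, 75), (78, 81), (80, 69), (82, 27), (84, 34), (86, 30), (88, 31), (90, 28), (92, 22), (94, 25), (96, 30), (98, 28), (100, 42), (102, 50), (104, 145), (106, 192), (108, 212)]
268 [(72, 235), (74, 212), (76, 206), (78, 202), (80, 142), (82, 83), (84, 72), (86, 74), (88, 78), (90, 47), (92, 31), (94, 29), (96, 31), (98, 32), (100, 31), (102, 33), (104, 27), (106, 42), (108, 45), (110, 43), (112, 43), (114, 48), (116, 46), (118, 41), (120, 39), (122, 45), (124, 47), (126, 42), (128, 42), (130, 106), (132, 192), (134, 211), (136, 210), (138, 116)]
274 [(72, 235), (74, 229), (76, 210), (78, 208), (80, 193), (82, 128), (84, 74), (86, 72), (88, 73), (90, 66), (92, 45), (94, 38), (96, 38), (98, 37), (100, 38), (102, 34), (104, 35), (106, 41), (108, 56), (110, 67), (112, 73), (114, 63), (116, 63), (118, 59), (120, 58), (122, 62), (124, 56), (126, 67), (128, 75), (130, 88), (132, 194), (134, 218), (136, 216), (138, 182)]
```

```bash
python3 -m pendant '[{"grip":1,"tx":0.1,"ty":-1,"tz":0,"spin":0.5},{"grip":1,"tx":0.2,"ty":-2,"tz":0,"spin":0},{"grip":1,"tx":0.2,"ty":-2.5,"tz":0,"spin":0},{"grip":1,"tx":0.2,"ty":-2.5,"tz":0,"spin":0},{"grip":1,"tx":0.2,"ty":-2.5,"tz":0,"spin":0},{"grip":1,"tx":0.2,"ty":-2,"tz":-1,"spin":0},{"grip":1,"tx":0.2,"ty":-1,"tz":-1,"spin":0},{"grip":1,"tx":0,"ty":0,"tz":-1,"spin":0},{"grip":1,"tx":0,"ty":0,"tz":-1,"spin":0},{"grip":1,"tx":0,"ty":0,"tz":0,"spin":0},{"grip":1,"tx":0,"ty":0,"tz":0,"spin":0},{"grip":1,"tx":0,"ty":0,"tz":0,"spin":0}]'
python3 - <<'E'
from h import *
T=tool();np.save("T5.npy",T);t=[]
for n in("side","scene"):
    im=camera(n)[:,:,::-1];cv2.imwrite(f"pics/{n}5.png",im);u,v=proj(cam(n),T[:3,3]).astype(int);u-=45;v-=35
    t.append(cv2.resize(im[v:v+85,u:u+85],(400,400),interpolation=cv2.INTER_CUBIC));print(n,u,v,400/85)
cv2.imwrite("pics/hover.png",np.hstack(t));print(T[:3,3],np.degrees(np.arctan2(T[1,1],T[0,1])))
E
```

```text
time: 9.52
eef_pos: [0.561, -0.0064, 0.0695]
tool_rot: [0.706, 0.036, 0.706, -0.035]
wrist_force: [-0.0, 0.4, -6.1]
grip_width: 0.0572
side 230 162 4.705882352941177
scene 221 158 4.705882352941177
[ 0.56103923 -0.00636064  0.06950679] 84.23111829069992
```

View pics/hover.png

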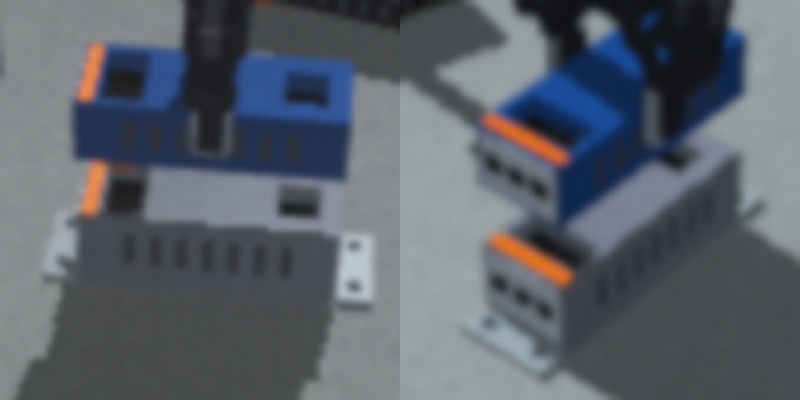

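The hover is good: the module is right over the base with orange ends together. I'll compare corresponding features of the module (top at z≈0.131) and base (0.05) in both cameras.

Run:
```python
from h import *
s=4.70588
zt=np.load("T5.npy")[2,3]+.0616
def P(n,p,z):
    o,ox=((230,162),0) if n=="side" else((221,158),400)
    return onz(cam(n),((p[0]-ox+.5)/s-.5+o[0],(p[1]+.5)/s-.5+o[1]),z)[:2]
pairs=[("side","nn c",(307,88),(300,200)),("side","nearleft",(78,101),(82,214)),("side","nearright",(348,124),(338,236)),
("scene","org near",(568,160),(569,279)),("scene","org far",(486,118),(492,238))]
for n,l,a,b in pairs:
    A,B=P(n,a,zt),P(n,b,.05);print(n,l,A.round(4),B.round(4),"mod-base mm",((A-B)*1e3).round(1))
for n in("scene","side"):
    im=cv2.imread(f"pics/{n}5.png");hsv=cv2.cvtColor(im,cv2.COLOR_BGR2HSV);m=cv2.inRange(hsv,(5,150,110),(18,255,255))
    k,_,st,ce=cv2.connectedComponentsWithStats(m)
    for i in range(1,k):
        if st[i,4]>8 and 160<ce[i][1]<225 and 220<ce[i][0]<310:
            print(n,st[i],ce[i].round(1),[onz(cam(n),ce[i],z)[:2].round(4) for z in(zt,.05)])
            ys,xs=np.where(_==i);r=cv2.minAreaRect(np.c_[xs,ys].astype(np.float32));b=cv2.boxPoints(r)
```

```text
side nn c [ 0.5126 -0.001 ] [ 0.5111 -0.004 ] mod-base mm [1.5 3. ]
side nearleft [0.6366 0.0142] [0.6357 0.0116] mod-base mm [1.  2.6]
side nearright [0.493  0.0313] [0.4917 0.0273] mod-base mm [1.2 4. ]
scene org near [0.6336 0.0149] [0.6325 0.0124] mod-base mm [1.1 2.5]
scene org far [ 0.6292 -0.04  ] [ 0.6291 -0.0409] mod-base mm [0.1 0.9]
scene [239 183  17   9  45] [247.3 186.9] [array([ 0.631 , -0.0134]), array([ 0.5489, -0.0786])]
scene [241 208  16  10  57] [248.8 212.4] [array([0.703 , 0.0448]), array([ 0.6298, -0.0131])]
side [247 172   4  11  18] [248.8 176.9] [array([ 0.6311, -0.0132]), array([ 0.6365, -0.1291])]
side [248 197   3  10  17] [249.2 201.9] [array([0.6262, 0.0898]), array([ 0.6308, -0.0106])]
```

The module is about +0.8 mm x, +1.3 mm y and −0.6° off. I'll correct that and lower to just above the mouths, then creep in.

```bash
python3 -m pendant '[{"grip":1,"tx":-0.08,"ty":-0.13,"tz":-0.5,"spin":0.6},{"grip":1,"tx":0,"ty":0,"tz":-0.7,"spin":0},{"grip":1,"tx":0,"ty":0,"tz":-0.7,"spin":0},{"grip":1,"tx":0,"ty":0,"tz":-0.5,"spin":0},{"grip":1,"tx":0,"ty":0,"tz":0,"spin":0},{"grip":1,"tx":0,"ty":0,"tz":-0.3,"spin":0},{"grip":1,"tx":0,"ty":0,"tz":-0.3,"spin":0},{"grip":1,"tx":0,"ty":0,"tz":-0.2,"spin":0},{"grip":1,"tx":0,"ty":0,"tz":0,"spin":0},{"grip":1,"tx":0,"ty":0,"tz":0,"spin":0}]'
```

```text
time: 10.45
eef_pos: [0.5601, -0.0097, 0.0372]
tool_rot: [0.706, 0.033, 0.706, -0.033]
wrist_force: [0.6, 0.3, -6.0]
grip_width: 0.0568
```

```bash
python3 -m pendant '[{"grip":1,"tx":0,"ty":0,"tz":-0.2,"spin":0},{"grip":1,"tx":0,"ty":0,"tz":-0.2,"spin":0},{"grip":1,"tx":0,"ty":0,"tz":-0.2,"spin":0},{"grip":1,"tx":0,"ty":0,"tz":-0.1,"spin":0},{"grip":1,"tx":0,"ty":0,"tz":0,"spin":0},{"grip":1,"tx":0,"ty":0,"tz":0,"spin":0}]'
python3 -m pendant '[{"grip":1,"tx":0,"ty":0,"tz":-0.1,"spin":0},{"grip":1,"tx":0,"ty":0,"tz":-0.1,"spin":0},{"grip":1,"tx":0,"ty":0,"tz":0,"spin":0},{"grip":1,"tx":0,"ty":0,"tz":0,"spin":0}]'
```

```text
time: 10.95
eef_pos: [0.56, -0.0093, 0.0301]
tool_rot: [0.706, 0.033, 0.706, -0.033]
wrist_force: [0.2, 1.4, -6.1]
grip_width: 0.0568
time: 11.28
eef_pos: [0.5602, -0.0094, 0.0285]
tool_rot: [0.706, 0.033, 0.706, -0.033]
wrist_force: [-2.4, 1.3, -1.2]
grip_width: 0.0571
```

Contact occurs exactly at the expected home height (0.0284). I'll press 1 mm more, then open and rise.

```bash
python3 -m pendant '[{"grip":1,"tx":0,"ty":0,"tz":-0.1,"spin":0},{"grip":1,"tx":0,"ty":0,"tz":0,"spin":0},{"grip":1,"tx":0,"ty":0,"tz":0,"spin":0}]'
python3 -m pendant '[{"grip":0.2,"tx":0,"ty":0,"tz":0,"spin":0},{"grip":-0.2,"tx":0,"ty":0,"tz":0,"spin":0},{"grip":-0.6,"tx":0,"ty":0,"tz":0,"spin":0},{"grip":-1,"tx":0,"ty":0,"tz":0,"spin":0},{"grip":-1,"tx":0,"ty":0,"tz":0,"spin":0},{"grip":-1,"tx":0,"ty":0,"tz":0,"spin":0},{"grip":-1,"tx":0,"ty":0,"tz":1,"spin":0},{"grip":-1,"tx":0,"ty":0,"tz":3,"spin":0},{"grip":-1,"tx":0,"ty":0,"tz":4,"spin":0},{"grip":-1,"tx":0,"ty":0,"tz":4,"spin":0},{"grip":-1,"tx":0,"ty":0,"tz":4,"spin":0},{"grip":-1,"tx":0,"ty":0,"tz":4,"spin":0}]'
python3 - <<'E'
from h import *
T=tool();t=[]
for n in("side","scene"):
    im=camera(n)[:,:,::-1];cv2.imwrite(f"pics/{n}6.png",im);u,v=proj(cam(n),[.56,-.006,.05]).astype(int);u-=42;v-=42
    t.append(cv2.resize(im[v:v+85,u:u+85],(400,400),interpolation=cv2.INTER_CUBIC));print(n,u,v)
    hsv=cv2.cvtColor(np.ascontiguousarray(im),cv2.COLOR_BGR2HSV);m=cv2.inRange(hsv,(5,150,110),(18,255,255))
    k,_,st,ce=cv2.connectedComponentsWithStats(m)
    for i in range(1,k):
        if st[i,4]>8 and 100<ce[i][1]<225 and 180<ce[i][0]<310: print(n,st[i],ce[i].round(1),onz(cam(n),ce[i],.09).round(4))
cv2.imwrite("pics/placed.png",np.hstack(t))
T=tool();b=camera("wrist");np.save("T6.npy",T);cv2.imwrite("pics/w6.png",b[:,:,::-1]);cm=cam("wrist",T)
m=cv2.inRange(cv2.cvtColor(b,cv2.COLOR_RGB2HSV),(100,120,60),(130,255,255));m[:,:170]=0;m[:,340:]=0
quad(m,cm,.09);print(T[:3,3])
E
```

```text
time: 11.53
eef_pos: [0.5602, -0.0094, 0.0284]
tool_rot: [0.707, 0.033, 0.706, -0.033]
wrist_force: [-4.9, 0.2, 10.4]
grip_width: 0.0571
time: 12.53
eef_pos: [0.5597, -0.0095, 0.2298]
tool_rot: [0.706, 0.033, 0.706, -0.032]
wrist_force: [1.2, -0.4, 0.7]
grip_width: 0.0856
side 233 161
side [279 147   6   7  14] [281.8 150.2] [ 0.5367 -0.2194  0.09  ]
side [248 184   3  11  17] [249.1 189.4] [ 0.6307 -0.0141  0.09  ]
scene 225 156
scene [184 157   9   9  38] [187.9 160.9] [ 0.5881 -0.251   0.09  ]
scene [240 196  16   9  47] [248.  200.1] [ 0.6304 -0.0137  0.09  ]
[[279, 90], [276, 216], [228, 216], [224, 93]] [[0.4885, 0.0243], [0.627, 0.0118], [0.6218, -0.0436], [0.4863, -0.0315]] rect [ 5.55200e-01 -9.20000e-03  5.81000e-02  1.39000e-01  8.46953e+01]
[ 0.56417455 -0.00848091  0.2345198 ]
```

View pics/placed.png

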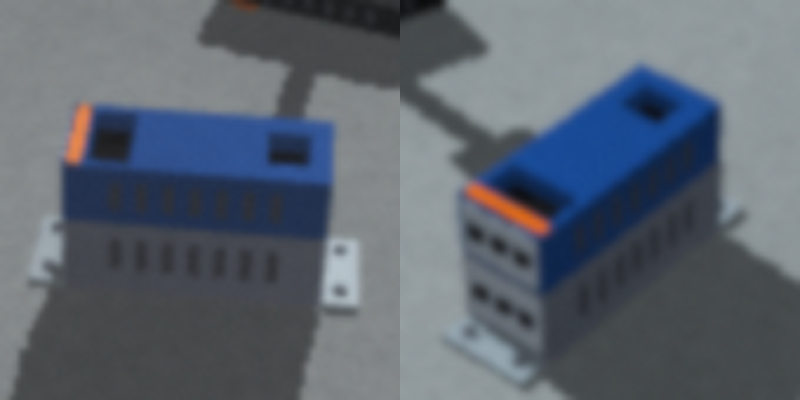

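The power module is flush on the base. The reference pose is TCP (0.560, −0.0095) with tool yaw 84.7°. I'll go above the antenna at about (0.466, −0.282).

```bash
python3 -m pendant '[{"grip":-1,"tx":-1.1,"ty":-3.1,"tz":0,"spin":-1.7},{"grip":-1,"tx":-1.1,"ty":-3.1,"tz":0,"spin":-1.7},{"grip":-1,"tx":-1.1,"ty":-3.1,"tz":0,"spin":-1.7},{"grip":-1,"tx":-1.1,"ty":-3.1,"tz":0,"spin":-1.7},{"grip":-1,"tx":-1.1,"ty":-3.1,"tz":0,"spin":-1.7},{"grip":-1,"tx":-1.1,"ty":-3.1,"tz":0,"spin":-1.7},{"grip":-1,"tx":-1.1,"ty":-3.1,"tz":0,"spin":-1.7},{"grip":-1,"tx":-1.1,"ty":-3.1,"tz":0,"spin":-1.7},{"grip":-1,"tx":-0.8,"ty":-2.5,"tz":0,"spin":-1.4},{"grip":-1,"tx":0,"ty":0,"tz":0,"spin":0},{"grip":-1,"tx":0,"ty":0,"tz":0,"spin":0},{"grip":-1,"tx":0,"ty":0,"tz":0,"spin":0}]' 50
python3 - <<'E'
from h import *
T=tool();np.save("T7.npy",T);b=camera("wrist");cv2.imwrite("pics/w7.png",b[:,:,::-1]);print(np.degrees(np.arctan2(T[1,1],T[0,1])),T[:3,3])
print([proj(cam("wrist",T),[.466,-.282,z]).round() for z in(.18,.036)])
E
```

```text
time: 13.68
eef_pos: [0.4639, -0.2815, 0.2266]
tool_rot: [0.696, 0.125, 0.696, -0.124]
wrist_force: [-0.5, 0.3, 0.8]
grip_width: 0.0853
69.7541541355082 [ 0.46392726 -0.28149519  0.22662588]
[array([254., 199.]), array([254., 160.])]
```

View pics/w7.png

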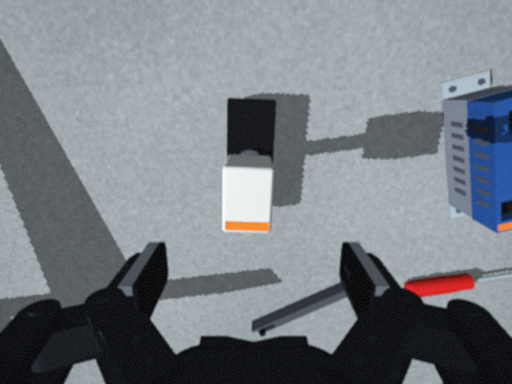

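The wrist view shows the head top at about (223,166), (272,165), (270,231), (225,231), with orange toward +x and the black foot above it. I'll fit it.

Run:
```python
from h import *
T=np.load("T7.npy");cm=cam("wrist",T);b=cv2.imread("pics/w7.png");hsv=cv2.cvtColor(b,cv2.COLOR_BGR2HSV)
w=cv2.inRange(b,(215,215,215),(255,255,255));o=cv2.inRange(hsv,(5,120,120),(20,255,255))
m=(w|o);m[:,:205]=0;m[:,290:]=0;m[:150]=0;m[240:]=0
m=cv2.morphologyEx(m,cv2.MORPH_OPEN,np.ones((5,5)))
quad(m,cm,.18)
L=[];Rr=[]
for r in range(175,220,4):
    x=np.where(m[r])[0];L.append(onz(cm,(x.min()-.5,r),.18)[:2]);Rr.append(onz(cm,(x.max()+.5,r),.18)[:2])
L=np.array(L);Rr=np.array(Rr)
for P in(L,Rr): f=np.polyfit(P[:,0],P[:,1],1);print("yaw",np.degrees(np.arctan(f[0])),np.polyval(f,.467))
d=cv2.inRange(b,(0,0,0),(40,40,40));d[:90]=0;d[160:]=0;d[:,:215]=0;d[:,285:]=0
L=[];Rr=[]
for r in range(104,148,4):
    x=np.where(d[r])[0];L.append(onz(cm,(x.min()-.5,r),.036)[:2]);Rr.append(onz(cm,(x.max()+.5,r),.036)[:2])
L=np.array(L);Rr=np.array(Rr)
for P in(L,Rr): f=np.polyfit(P[:,0],P[:,1],1);print("foot yaw",np.degrees(np.arctan(f[0])),np.polyval(f,.467))
v=np.where(d[:,250])[0].min();print("foot -x end",onz(cm,(250,v-.5),.036)[:2])
```

```text
[[223, 168], [270, 171], [267, 221], [222, 219]] [[0.4342, -0.2957], [0.4488, -0.2629], [0.4872, -0.2789], [0.473, -0.3123]] rect [ 4.60600e-01 -2.87200e-01  3.73000e-02  4.31000e-02  6.76034e+01]
yaw -23.20383540660165 -0.31015606382037675
yaw -22.281735278912027 -0.2696049262452645
foot yaw -22.486618199093083 -0.31790989233735883
foot yaw -22.06658021517002 -0.2581638166938551
foot -x end [ 0.39704391 -0.26140055]
```

```bash
python3 -m pendant '[{"grip":-1,"tx":0.13,"ty":-0.65,"tz":0,"spin":-2.3},{"grip":-1,"tx":0,"ty":0,"tz":-2,"spin":0},{"grip":-1,"tx":0,"ty":0,"tz":-3,"spin":0},{"grip":-1,"tx":0,"ty":0,"tz":-3,"spin":0},{"grip":-1,"tx":0,"ty":0,"tz":-2,"spin":0},{"grip":-1,"tx":0,"ty":0,"tz":-1.5,"spin":0},{"grip":-1,"tx":0,"ty":0,"tz":-1,"spin":0},{"grip":-1,"tx":0,"ty":0,"tz":0,"spin":0},{"grip":-1,"tx":0,"ty":0,"tz":0,"spin":0},{"grip":-1,"tx":0,"ty":0,"tz":0,"spin":0}]' 30
python3 - <<'E'
from h import *
T=tool();b=camera("wrist");cv2.imwrite("pics/w8.png",b[:,:,::-1]);cm=cam("wrist",T)
m=cv2.inRange(b,(215,215,215),(255,255,255))
for r in (130,140,160,180,200): 
    x=np.where(m[r,200:310])[0]
    if len(x): print(r,x.min()+200,x.max()+200,onz(cm,(x.min()+199.5,r),.18)[:2].round(4),onz(cm,(x.max()+200.5,r),.18)[:2].round(4))
x=np.where(m[:,253])[0];print("col253",x.min(),x.max(),onz(cm,(253,x.min()-.5),.18)[:2].round(4));print(T[:3,3],np.degrees(np.arctan2(T[1,1],T[0,1])))
E
```

```text
time: 14.57
eef_pos: [0.4664, -0.289, 0.1033]
tool_rot: [0.694, 0.138, 0.693, -0.138]
wrist_force: [-0.1, 0.1, 0.0]
grip_width: 0.0854
col253 238 334 [ 0.4401 -0.2789]
[ 0.4664237  -0.28899237  0.10328071] 67.43505078405353
```

The head's −x edge sits 28 mm from the TCP as it should, so the grip is centred. Closing.

```bash
python3 -m pendant '[{"grip":-0.7,"tx":0,"ty":0,"tz":0,"spin":0},{"grip":-0.4,"tx":0,"ty":0,"tz":0,"spin":0},{"grip":-0.2,"tx":0,"ty":0,"tz":0,"spin":0},{"grip":0,"tx":0,"ty":0,"tz":0,"spin":0},{"grip":0.2,"tx":0,"ty":0,"tz":0,"spin":0},{"grip":1,"tx":0,"ty":0,"tz":0,"spin":0},{"grip":1,"tx":0,"ty":0,"tz":0,"spin":0},{"grip":1,"tx":0,"ty":0,"tz":0,"spin":0},{"grip":1,"tx":0,"ty":0,"tz":0,"spin":0}]' 40
```

```text
time: 15.37
eef_pos: [0.4657, -0.289, 0.1026]
tool_rot: [0.694, 0.139, 0.693, -0.139]
wrist_force: [-0.5, 1.0, 5.9]
grip_width: 0.0399
```

```bash
python3 -m pendant '[{"grip":1,"tx":0,"ty":0,"tz":0.5,"spin":0},{"grip":1,"tx":0,"ty":0,"tz":1,"spin":0},{"grip":1,"tx":0,"ty":0,"tz":1.5,"spin":0},{"grip":1,"tx":0,"ty":0,"tz":2,"spin":0},{"grip":1,"tx":0,"ty":0,"tz":2,"spin":0},{"grip":1,"tx":0,"ty":0,"tz":2,"spin":0},{"grip":1,"tx":0,"ty":0,"tz":2,"spin":0},{"grip":1,"tx":0,"ty":0,"tz":2,"spin":0},{"grip":1,"tx":0,"ty":0,"tz":1,"spin":0},{"grip":1,"tx":0,"ty":0,"tz":0,"spin":0}]'
python3 -m pendant '[{"grip":1,"tx":0.2,"ty":0.6,"tz":0,"spin":1},{"grip":1,"tx":0.4,"ty":1.2,"tz":0,"spin":1.5},{"grip":1,"tx":0.6,"ty":1.8,"tz":0,"spin":1.5},{"grip":1,"tx":0.6,"ty":1.8,"tz":0,"spin":1.5},{"grip":1,"tx":0.6,"ty":1.8,"tz":0,"spin":1.5},{"grip":1,"tx":0.6,"ty":1.8,"tz":0,"spin":1.5},{"grip":1,"tx":0.6,"ty":1.8,"tz":0,"spin":1.5},{"grip":1,"tx":0.6,"ty":1.8,"tz":0,"spin":1.5},{"grip":1,"tx":0.6,"ty":1.8,"tz":0,"spin":1.5},{"grip":1,"tx":0.6,"ty":1.8,"tz":0,"spin":1.5},{"grip":1,"tx":0.6,"ty":1.8,"tz":0,"spin":1.5},{"grip":1,"tx":0.6,"ty":1.8,"tz":0,"spin":1.3}]'
python3 -m pendant '[{"grip":1,"tx":0.6,"ty":1.8,"tz":0,"spin":0},{"grip":1,"tx":0.6,"ty":1.8,"tz":0,"spin":0},{"grip":1,"tx":0.6,"ty":1.8,"tz":0,"spin":0},{"grip":1,"tx":0.6,"ty":1.6,"tz":0,"spin":0},{"grip":1,"tx":0.3,"ty":0.8,"tz":0,"spin":0},{"grip":1,"tx":0.1,"ty":0.3,"tz":0,"spin":0},{"grip":1,"tx":0,"ty":0,"tz":0,"spin":0},{"grip":1,"tx":0,"ty":0,"tz":0,"spin":0},{"grip":1,"tx":0,"ty":0,"tz":0,"spin":0},{"grip":1,"tx":0,"ty":0,"tz":0,"spin":0}]'
```

```text
time: 16.2
eef_pos: [0.4664, -0.2898, 0.2444]
tool_rot: [0.695, 0.138, 0.692, -0.139]
wrist_force: [0.2, -0.9, -3.8]
grip_width: 0.0395
time: 17.2
eef_pos: [0.5312, -0.0873, 0.2418]
tool_rot: [0.706, 0.031, 0.707, -0.03]
wrist_force: [-0.2, -0.7, -4.3]
grip_width: 0.0396
time: 18.03
eef_pos: [0.5592, -0.0115, 0.2421]
tool_rot: [0.706, 0.033, 0.706, -0.034]
wrist_force: [-0.3, 0.1, -4.6]
grip_width: 0.0399
```

Run:
```python
from h import *
T=tool();np.save("T9.npy",T);t=[];zf=T[2,3]-.1026+.036;print("zf",zf)
for n in("side","scene"):
    im=np.ascontiguousarray(camera(n)[:,:,::-1]);cv2.imwrite(f"pics/{n}9.png",im);u,v=proj(cam(n),[.56,-.008,.12]).astype(int);u-=42;v-=42
    t.append(cv2.resize(im[v:v+85,u:u+85],(400,400),interpolation=cv2.INTER_CUBIC));print(n,u,v)
    m=cv2.inRange(cv2.cvtColor(im,cv2.COLOR_BGR2HSV),(5,150,110),(18,255,255));k,_,st,ce=cv2.connectedComponentsWithStats(m)
    for i in range(1,k):
        if st[i,4]>5 and 90<ce[i][1]<225 and 220<ce[i][0]<310: print(n,st[i],ce[i].round(1),[onz(cam(n),ce[i],z)[:2].round(4) for z in(zf,.09)])
cv2.imwrite("pics/hover2.png",np.hstack(t));print(T[:3,3],np.degrees(np.arctan2(T[1,1],T[0,1])))
```

```text
zf 0.17545239511605054
side 234 139
side [269 107   4   6  14] [270.2 109.4] [array([ 0.5739, -0.331 ]), array([ 0.5701, -0.5192])]
side [248 157   5  11  34] [249.9 162.1] [array([ 0.628 , -0.0149]), array([ 0.6336, -0.1483])]
side [248 184   3  11  17] [249.1 189.4] [array([0.6256, 0.0995]), array([ 0.6307, -0.0141])]
scene 224 134
scene [252 104  12   6  18] [256.9 106.6] [array([ 0.3593, -0.1808]), array([ 0.2282, -0.278 ])]
scene [238 167  18  10  74] [246.5 171.3] [array([ 0.6298, -0.0146]), array([ 0.5368, -0.0884])]
scene [240 196  16   9  46] [247.8 200. ] [array([0.7119, 0.0508]), array([ 0.6305, -0.0139])]
[ 0.55915421 -0.01147286  0.2420524 ] 84.58763580010493
```

View pics/hover2.png

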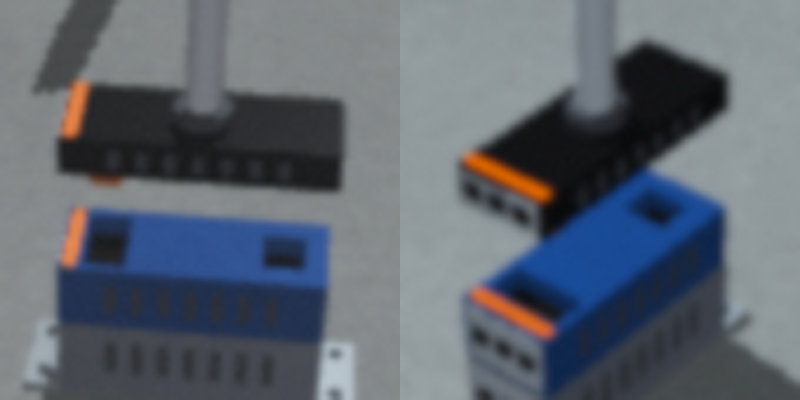

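The hover is upright, with orange ends together. I'll check yaw from edge endpoints.

Run:
```python
from h import *
s=400/85;zf=.17545
def P(n,p,z):
    o,ox=((234,139),0) if n=="side" else((224,134),400)
    return onz(cam(n),((p[0]-ox+.5)/s-.5+o[0],(p[1]+.5)/s-.5+o[1]),z)[:2]
def sh(n,l,a,b,z):
    A,B=P(n,a,z),P(n,b,z);d=B-A;print(n,l,A.round(4),B.round(4),"mid",((A+B)/2).round(4),"ang",np.degrees(np.arctan2(d[1],d[0])).round(1),"len",np.linalg.norm(d).round(4))
sh("side","ant foot near bottom edge",(60,172),(340,190),zf-.024)
sh("side","pow near top edge",(62,268),(326,287),.09)
sh("side","ant far top edge",(85,83),(344,101),zf)
sh("side","pow far top edge",(80,208),(328,227),.09)
for n,cols in(("scene",None),):
    im=cv2.imread(f"pics/{n}9.png");m=cv2.inRange(cv2.cvtColor(im,cv2.COLOR_BGR2HSV),(4,110,90),(20,255,255))
    k,lab,st,ce=cv2.connectedComponentsWithStats(m)
    for i in range(1,k):
        if st[i,4]>30 and 160<ce[i][1]<210 and 235<ce[i][0]<260:
            ys,xs=np.where(lab==i);z=zf if ce[i][1]<185 else .09
            Q=np.array([onz(cam(n),(x,y),z)[:2] for x,y in zip(xs,ys)]);w,v=np.linalg.eigh(np.cov(Q.T));v=v[:,1]*np.sign(v[1,1]);print("orange",z,Q.mean(0).round(4),"dir",np.degrees(np.arctan2(v[1],v[0])).round(1),np.sqrt(12*w).round(4))
T=np.load("T9.npy");print(T[:,0].round(4))
```

```text
side ant foot near bottom edge [0.6362 0.0084] [0.4881 0.0213] mid [0.5621 0.0149] ang 175.0 len 0.1486
side pow near top edge [0.6357 0.0129] [0.491  0.0262] mid [0.5634 0.0195] ang 174.7 len 0.1454
side ant far top edge [ 0.6244 -0.0431] [ 0.4836 -0.0283] mid [ 0.554  -0.0357] ang 174.0 len 0.1416
side pow far top edge [ 0.6278 -0.0439] [ 0.4854 -0.029 ] mid [ 0.5566 -0.0365] ang 174.0 len 0.1432
orange 0.17545 [ 0.6296 -0.0154] dir 84.7 [0.0147 0.0543]
orange 0.09 [ 0.6304 -0.0147] dir 85.6 [0.0113 0.048 ]
[-3.e-04 -7.e-04 -1.e+00  0.e+00]
```

Yaw matches; the offset needs about +1.3 mm x and +1.4 mm y, in agreement with the reference TCP. Lowering.

```bash
python3 -m pendant '[{"grip":1,"tx":0.13,"ty":0.14,"tz":-0.4,"spin":0},{"grip":1,"tx":0,"ty":0,"tz":-0.8,"spin":0},{"grip":1,"tx":0,"ty":0,"tz":-0.8,"spin":0},{"grip":1,"tx":0,"ty":0,"tz":-0.8,"spin":0},{"grip":1,"tx":0,"ty":0,"tz":-0.8,"spin":0},{"grip":1,"tx":0,"ty":0,"tz":-0.6,"spin":0},{"grip":1,"tx":0,"ty":0,"tz":-0.3,"spin":0},{"grip":1,"tx":0,"ty":0,"tz":0,"spin":0},{"grip":1,"tx":0,"ty":0,"tz":0,"spin":0},{"grip":1,"tx":0,"ty":0,"tz":0,"spin":0}]'
python3 -m pendant '[{"grip":1,"tx":0,"ty":0,"tz":-0.2,"spin":0},{"grip":1,"tx":0,"ty":0,"tz":-0.2,"spin":0},{"grip":1,"tx":0,"ty":0,"tz":-0.2,"spin":0},{"grip":1,"tx":0,"ty":0,"tz":0,"spin":0},{"grip":1,"tx":0,"ty":0,"tz":0,"spin":0}]'
```

```text
time: 18.97
eef_pos: [0.561, -0.0087, 0.1976]
tool_rot: [0.707, 0.033, 0.706, -0.033]
wrist_force: [-0.2, 0.3, -3.2]
grip_width: 0.0395
time: 19.38
eef_pos: [0.5605, -0.0088, 0.191]
tool_rot: [0.706, 0.033, 0.706, -0.033]
wrist_force: [1.1, -0.3, -4.1]
grip_width: 0.0395
```

```bash
python3 -m pendant '[{"grip":1,"tx":0,"ty":0,"tz":-0.2,"spin":0},{"grip":1,"tx":0,"ty":0,"tz":-0.2,"spin":0},{"grip":1,"tx":0,"ty":0,"tz":-0.2,"spin":0},{"grip":1,"tx":0,"ty":0,"tz":0,"spin":0},{"grip":1,"tx":0,"ty":0,"tz":0,"spin":0}]'
python3 -m pendant '[{"grip":1,"tx":0,"ty":0,"tz":-0.1,"spin":0},{"grip":1,"tx":0,"ty":0,"tz":-0.1,"spin":0},{"grip":1,"tx":0,"ty":0,"tz":-0.1,"spin":0},{"grip":1,"tx":0,"ty":0,"tz":0,"spin":0},{"grip":1,"tx":0,"ty":0,"tz":0,"spin":0}]'
```

```text
time: 19.8
eef_pos: [0.5605, -0.0092, 0.1849]
tool_rot: [0.706, 0.033, 0.706, -0.033]
wrist_force: [0.8, -1.6, -4.4]
grip_width: 0.0396
time: 20.22
eef_pos: [0.5606, -0.009, 0.182]
tool_rot: [0.706, 0.033, 0.706, -0.033]
wrist_force: [0.3, -1.8, -5.6]
grip_width: 0.0394
```

```bash
python3 -m pendant '[{"grip":1,"tx":0,"ty":0,"tz":-0.1,"spin":0},{"grip":1,"tx":0,"ty":0,"tz":-0.1,"spin":0},{"grip":1,"tx":0,"ty":0,"tz":0,"spin":0},{"grip":1,"tx":0,"ty":0,"tz":0,"spin":0}]'
python3 -m pendant '[{"grip":1,"tx":0,"ty":0,"tz":-0.1,"spin":0},{"grip":1,"tx":0,"ty":0,"tz":0,"spin":0},{"grip":1,"tx":0,"ty":0,"tz":0,"spin":0}]'
```

```text
time: 20.55
eef_pos: [0.5609, -0.0088, 0.1807]
tool_rot: [0.707, 0.033, 0.706, -0.033]
wrist_force: [-1.5, -2.5, 2.5]
grip_width: 0.0395
time: 20.8
eef_pos: [0.5611, -0.0083, 0.1805]
tool_rot: [0.707, 0.032, 0.706, -0.033]
wrist_force: [-3.9, -2.4, 9.2]
grip_width: 0.0395
```

Contact at 0.1806, exactly the predicted home height. I'll release, rise and check numerically.

```bash
python3 -m pendant '[{"grip":0.2,"tx":0,"ty":0,"tz":0,"spin":0},{"grip":-0.1,"tx":0,"ty":0,"tz":0,"spin":0},{"grip":-0.5,"tx":0,"ty":0,"tz":0,"spin":0},{"grip":-1,"tx":0,"ty":0,"tz":0,"spin":0},{"grip":-1,"tx":0,"ty":0,"tz":0,"spin":0},{"grip":-1,"tx":0,"ty":0,"tz":0,"spin":0},{"grip":-1,"tx":0,"ty":0,"tz":0.5,"spin":0},{"grip":-1,"tx":0,"ty":0,"tz":1.5,"spin":0},{"grip":-1,"tx":0,"ty":0,"tz":2.5,"spin":0},{"grip":-1,"tx":0,"ty":0,"tz":3,"spin":0},{"grip":-1,"tx":0,"ty":0,"tz":3,"spin":0},{"grip":-1,"tx":0,"ty":0,"tz":3,"spin":0}]'
python3 -m pendant '[{"grip":-1,"tx":0,"ty":0,"tz":0,"spin":0},{"grip":-1,"tx":0,"ty":0,"tz":0,"spin":0},{"grip":-1,"tx":0,"ty":0,"tz":0,"spin":0},{"grip":-1,"tx":0,"ty":0,"tz":0,"spin":0},{"grip":-1,"tx":0,"ty":0,"tz":0,"spin":0},{"grip":-1,"tx":0,"ty":0,"tz":0,"spin":0}]'
python3 - <<'E'
from h import *
print(get_obs()["eef_pos"])
for n in("side","scene"):
    im=np.ascontiguousarray(camera(n)[:,:,::-1]);old=cv2.imread(f"pics/{n}9.png")
    m=cv2.inRange(cv2.cvtColor(im,cv2.COLOR_BGR2HSV),(5,150,110),(18,255,255));k,_,st,ce=cv2.connectedComponentsWithStats(m)
    for i in range(1,k):
        if st[i,4]>5 and 90<ce[i][1]<225 and 220<ce[i][0]<310: print(n,st[i],ce[i].round(1),[(z,onz(cam(n),ce[i],z)[:2].round(4).tolist()) for z in(.258,.114,.09)])
    # white head mask & bystander change
    w=cv2.inRange(im,(150,150,150),(255,255,255));u,v=proj(cam(n),[.56,-.009,.258]).astype(int);print("head top px",u,v,im[v,u])
    i0=cv2.imread(f"pics/{n}0.png");df=cv2.absdiff(im,i0).max(2)
    for nm,(x0,y0,x1,y1) in {"scene":{"card":(280,265,400,350),"panel":(115,185,182,225),"driver":(178,225,240,282)},"side":{"card":(165,262,245,352),"panel":(215,140,233,180),"driver":(188,180,220,232)}}[n].items(): print(nm,"changed px",int((df[y0:y1,x0:x1]>40).sum()))
E
```

```text
time: 21.8
eef_pos: [0.5604, -0.0085, 0.3159]
tool_rot: [0.706, 0.033, 0.706, -0.032]
wrist_force: [1.5, -0.1, -0.8]
grip_width: 0.0852
time: 22.3
eef_pos: [0.5602, -0.0088, 0.3133]
tool_rot: [0.706, 0.033, 0.707, -0.033]
wrist_force: [-0.1, -1.1, -0.8]
grip_width: 0.0856
[ 0.56016805 -0.00882908  0.3132796 ]
side [268 131   2   7  10] [268.5 134. ] [(0.258, [0.5829, -0.0107]), (0.114, [0.5783, -0.2792]), (0.09, [0.5775, -0.324])]
side [247 177   5  12  35] [249.2 182.7] [(0.258, [0.6213, 0.1876]), (0.114, [0.6302, -0.0114]), (0.09, [0.6317, -0.0445])]
head top px 278 134 [213 215 212]
card changed px 551
panel changed px 0
driver changed px 0
scene [255 131  10   5  11] [259.5 132.7] [(0.258, [0.5841, -0.0085]), (0.114, [0.3902, -0.1509]), (0.09, [0.3579, -0.1747])]
scene [239 188  18  11  70] [247.9 192.9] [(0.258, [0.7735, 0.1007]), (0.114, [0.6316, -0.0118]), (0.09, [0.6079, -0.0306])]
head top px 265 128 [211 212 204]
card changed px 1174
panel changed px 0
driver changed px 0
```

Foot and head positions agree in both cameras at the home heights. The line-card region shows changed pixels (a shadow?), so I'll compare the card outlines.

Run:
```python
from h import *
for n in("side","scene"):
    for im in(cv2.imread(f"pics/{n}0.png"),cv2.imread(f"pics/{n}6.png"),np.ascontiguousarray(camera(n)[:,:,::-1])):
        m=cv2.inRange(cv2.cvtColor(im,cv2.COLOR_BGR2HSV),(55,100,30),(90,255,255));c=max(cv2.findContours(cv2.morphologyEx(m,cv2.MORPH_CLOSE,np.ones((9,9))),0,2)[0],key=cv2.contourArea)
        r=cv2.minAreaRect(c);print(n,np.round(r[0]+r[1]+(r[2],),1).tolist(),cv2.boundingRect(c))
```

```text
side [201.8, 304.1, 72.0, 68.5, 87.6] (169, 267, 69, 75)
side [201.8, 304.1, 72.2, 68.4, 87.8] (169, 267, 68, 75)
side [201.8, 304.1, 72.2, 68.4, 87.8] (169, 267, 69, 75)
scene [334.3, 304.4, 97.0, 54.6, 22.7] (281, 266, 109, 82)
scene [334.5, 304.2, 97.0, 54.6, 23.1] (281, 266, 109, 83)
scene [335.2, 303.5, 97.1, 54.8, 24.0] (281, 266, 109, 83)
```

The card's outline is unchanged, so the difference was the shadow. Handing in.

```bash
python3 -c "
from plant import *
print(close_job())"
```

```text
the job is handed in; nothing more can be done
None
```

The power module is seated on the base and the antenna module on the power module, orange ends together. I handed the job in at about 22.6 s of the 61 s allowed, with the gripper open and about 10 cm clear above. `close_job()` gives no verdict.

**First grasp failed:** the real fingertips sit about 27 mm behind the reported TCP, so the fingers shut on top of the power module and pressed on it with about 56 N total at the wrist. That is under the 120 N wrist limit. It may breach the 40 N limit if fingertip contact counts as the gripper's body, which I could not tell. The module did not visibly move. I measured the offset with the two fixed cameras, corrected for it, and the second grasp held.

**Last checks:**
- **Seating:** both modules met resistance exactly at the predicted home heights (reported TCP z 0.0285 m for the power module, 0.1806 m for the antenna). The power module looked flush on the base in the pictures.
- **Antenna position:** after release, the side and scene cameras agree within about 2 mm on the foot and head positions at their home heights, so it is upright and in line with the power module. They differ from the power module's band by about 2–3 mm in y, within measuring noise. My picture allowance was used up, so this last check is from numbers only.
- **Bystanders:** the filler panel and screwdriver areas show no changed pixels. Some pixels changed around the line card, but its outline is the same in the side view and within about 1 pixel (1.3° in fitted angle) in the scene view. I take that as shadow.

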